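# Run a ball-tip probe along a gasket groove

### The arm

A 6-joint arm with a two-finger parallel gripper is mounted at the origin on a cart in front of the work surface, level with it; the furniture and walls round the work are solid. World frame = base frame: x ahead of the robot, y to its left, z up, the work surface at z = 0. Lengths are in m, angles in degrees, forces in N, time in s.
With the tool pointing down it reaches from about 0.325 to 0.85 m from the base axis. Payload 15.5 kg.
Tool frame: the origin (TCP) lies at the very end of the fingers, on their centre line; the grasp point (between the pads) lies arm.grip_depth behind it (arm.grip_depth is the distance from the TCP to the grasp point, in m); z points along the fingers, y is the direction in which the jaws open and shut (so a half turn about z gives the same grasp; the last joint's range is limited). The gripper opens to 91 mm and grips with 3 to 60 N. Pads are 32 mm wide; open, the fingers measure 118 mm over their backs; the gripper's body (76 mm by 178 mm) begins 60 mm behind the grasp point.
Start: joints at [62.939, 28.281, 77.091, -0, 74.628, -5.472], TCP at [0.23, 0.581, 0.214] pointing down, gripper open.
Joint ranges: [-166.48, 166.48], [-47.26, 123.95], [12.59, 153.08], [-70.14, 250.14], [6.76, 159.57], [-176.63, 176.63]. Speed limits (degrees/s): [108.29, 108.29, 147.25, 172.46, 172.46, 172.46].

### API

Orientations are given as a 3x3 rotation matrix whose columns are the frame's x, y, z axes.
In Python, from rig import arm gives the robot as it stands. Calls block until the motion is done:
- arm.move_to(position, orientation): joint-space move of the TCP to a pose.
- arm.move_l(position, orientation=None, feed=0.15): straight line of the TCP; orientation=None keeps the orientation; feed is the mean speed in m/s.
- arm.move_joints(angles): joint-space move.
- arm.grip(opening): finger opening in m; the grip force is fixed at half the most; returns when the fingers have stopped.
- arm.sleep(seconds).
- arm.solve_ik(position, orientation): joint angles nearest the present ones, or None.
- arm.snapshot(name): name is "scene" or "top"; returns the picture (400x640x3 uint8, red, green, blue); there is no depth.
- arm.get_calibration(name): a dict with "intrinsics" (3x3 intrinsics, pixels), "cam_to_world" (4x4, takes a point from camera to world coordinates). Camera axes: x right, y down, z forward; pixel columns grow to the right and rows downward; lengths in m; the calibration is good to about 2 mm. A picture is of the moment at which its call begins. get_calibration takes no time and is no camera call.
A pose or a line that the arm cannot do raises arm.Unreachable and nothing moves.
- arm.sign_off(): hands the job in, once; it reports no verdict.
Readings, each from a call of its own:
- arm.current_t(): time.
- arm.current_joint_positions(): joint angles.
- arm.current_dq(): joint speeds.
- arm.current_tau(): joint torques, N m.
- arm.current_ee_pos(): TCP position.
- arm.current_tool_rot(): TCP orientation.
- arm.current_force(): force on the tool from outside, world axes, zero at the start.
- arm.current_torque(): the same for the moment, N m.
- arm.current_width(): finger opening in m.
Only numpy, scipy, OpenCV 4.12 (cv2) and the standard library are available. Lean on these libraries where they do the work, as an engineer would, in place of code of your own. Each camera call takes 0.05 s, during which the arm holds its last target. There are 200 camera calls.

### The job

Check the vacuum chamber's empty gasket groove for grit: take the ball-tip probe by its orange handle out of its stand, lower the ball into the groove beside the red dot and run it slowly (about 2 to 3 cm a second) and lightly along the groove, the short way round the one corner, to the green dot, keeping the ball down in the groove all the way. Then lift it out and put the probe gently back in its stand, upright and fully home, and let go. Leave the small glassware and the rubber stopper where they are.

Things in the scene. Friction and masses are not known exactly. Their poses are not given: they have to be found in the camera images.
- chamber: fixed aluminium block 140 (x) x 180 (y) x 40 mm tall, origin at the centre of its underside; round window on its level top face, brass hose barb on its +x side. A gasket groove runs round the top face: centre line a 90 x 130 mm rectangle with 25 mm corner radius. Red dot beside the groove on the long -x side near its +y end; green dot on the short -y side towards its +x end
- stand: fixed grey upright probe stand, 56 x 56 mm and 85 mm tall, on an 86 mm square, 8 mm thick foot; a vertical square hole 19 mm wide and at least 77 mm deep in its top takes the probe's shaft; the origin is the centre of its underside
- stand_seat (a point): centre of the mouth of the stand's hole, on its top face, 85 mm above its underside; the centre of the underside of the probe's flange lies here when the probe is home
- probe: loose 128 mm ball-tip probe of about 80 g, upright in the stand, tip down; origin at the ball's bottom, z up along it. From the bottom: 6 mm steel ball, 4 mm thin shaft, from 40 to 75 mm a 10 mm shaft, black flange 28 mm across and 3 mm thick (75 to 78 mm), then an orange square handle 18 x 18 x 50 mm (78 to 128 mm), its flats facing x and y
- probe_grip (a point): centre of the probe's orange 18 x 18 mm handle, 25 mm above its lower and below its upper end; its axes follow the handle's flats. It lies 100 mm above the ball's centre and 28 mm above the flange's underside
- probe_ball (a point): centre of the ball at the probe's tip (3 mm radius)
- probe_flange (a point): centre of the underside of the probe's black flange, 72 mm above the ball's centre
- seam_0 (a point): point 1 of 10 on the groove's centre line, 3 mm above its floor and 5 mm below the top face (where the ball's centre is when it rests on the floor); beside the red dot, the start; the groove is 8 mm deep, 8 mm wide at its flat floor, 14 mm at the top, with sloping walls; the points are 18.2 mm apart: 0 to 4 on the straight -x side, 5 and 6 in the rounded corner, 7 to 9 on the straight -y side
- seam_1 (a point): point 2 of 10 on the groove's centre line, 3 mm above its floor and 5 mm below the top face (where the ball's centre is when it rests on the floor)
- seam_2 (a point): point 3 of 10 on the groove's centre line, 3 mm above its floor and 5 mm below the top face (where the ball's centre is when it rests on the floor)
- seam_3 (a point): point 4 of 10 on the groove's centre line, 3 mm above its floor and 5 mm below the top face (where the ball's centre is when it rests on the floor)
- seam_4 (a point): point 5 of 10 on the groove's centre line, 3 mm above its floor and 5 mm below the top face (where the ball's centre is when it rests on the floor)
- seam_5 (a point): point 6 of 10 on the groove's centre line, 3 mm above its floor and 5 mm below the top face (where the ball's centre is when it rests on the floor)
- seam_6 (a point): point 7 of 10 on the groove's centre line, 3 mm above its floor and 5 mm below the top face (where the ball's centre is when it rests on the floor)
- seam_7 (a point): point 8 of 10 on the groove's centre line, 3 mm above its floor and 5 mm below the top face (where the ball's centre is when it rests on the floor)
- seam_8 (a point): point 9 of 10 on the groove's centre line, 3 mm above its floor and 5 mm below the top face (where the ball's centre is when it rests on the floor)
- seam_9 (a point): point 10 of 10 on the groove's centre line, 3 mm above its floor and 5 mm below the top face (where the ball's centre is when it rests on the floor); beside the green dot, the end
- beaker: small empty glass beaker, 49x55 mm, 60 mm tall; a bystander; origin at the centre of its foot
- weigh_bottle: small glass weighing bottle with lid, 39 mm across, 65 mm tall; a bystander; origin at the centre of its foot
- petri: closed petri dish, 70 mm across, 16 mm tall; a bystander; origin at the centre of its underside
- stopper: grey tapered rubber stopper standing on its narrow end, 28 mm across, 30 mm tall; a bystander; origin at the centre of its underside

How it is judged:
By the outcome, as a careful person would: the job done as asked, in the order asked, and still so for the second after the job is handed in, with the robot touching nothing.
It also fails if it takes over 61 s, if anything falls off the work surface, if the arm or the gripper's body presses on something with over 40 N, if the wrist force passes 120 N, or if a joint passes its speed limit or range.

## Working session

There is one attempt and no reset: what is moved stays moved. The work goes in short steps, each a Python script; the robot and the scene stay as the last script left them, time stands still between calls to the robot, and variables do not carry over. Pictures are saved under pics/ and viewed, about 8 in all and at most 12, crops included, and the job is handed in when it is done.

```bash
mkdir -p pics; ls
python3 - <<'E'
from rig import arm
import cv2,numpy as np
for n in("scene","top"):
    im=arm.snapshot(n); cv2.imwrite(f"pics/{n}0.png",im[:,:,::-1])
    c=arm.get_calibration(n); print(n,np.round(c["intrinsics"],1).tolist(),np.round(c["cam_to_world"],4).tolist())
print(arm.grip_depth,arm.current_t(),arm.current_tool_rot(),arm.current_width(),arm.current_force())
E
```

```text
pics
scene [[415.8, 0.0, 314.5], [0.0, 415.8, 194.0], [0.0, 0.0, 1.0]] [[0.65, -0.4539, 0.6095, -0.1805], [-0.7597, -0.367, 0.5368, -0.6442], [-0.02, -0.8119, -0.5834, 0.7716], [0.0, 0.0, 0.0, 1.0]]
top [[451.0, 0.0, 324.3], [0.0, 451.0, 203.7], [0.0, 0.0, 1.0]] [[-0.0287, -0.9983, 0.0505, 0.4362], [-0.9996, 0.0288, 0.0023, 0.0144], [-0.0037, -0.0505, -0.9987, 1.5955], [0.0, 0.0, 0.0, 1.0]]
0.0188 0.1 [[-9.29857314e-01  3.67919980e-01 -5.13505368e-04]
 [ 3.67920319e-01  9.29856816e-01 -9.69528079e-04]
 [ 1.20777715e-04 -1.09045183e-03 -9.99999398e-01]] 0.0914223742345599 [ 0.01982691  0.28657207 -0.20210577]
```

View pics/scene0.png

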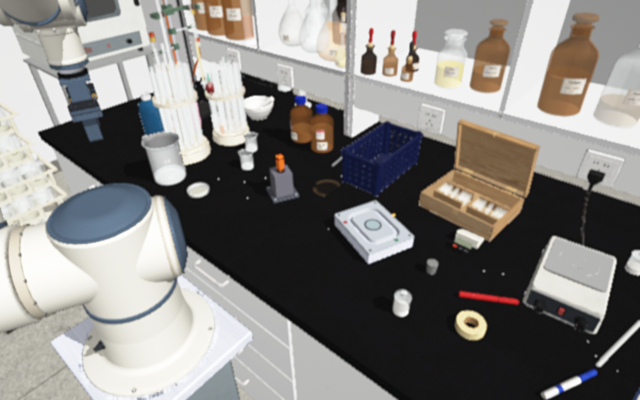

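View pics/top0.png

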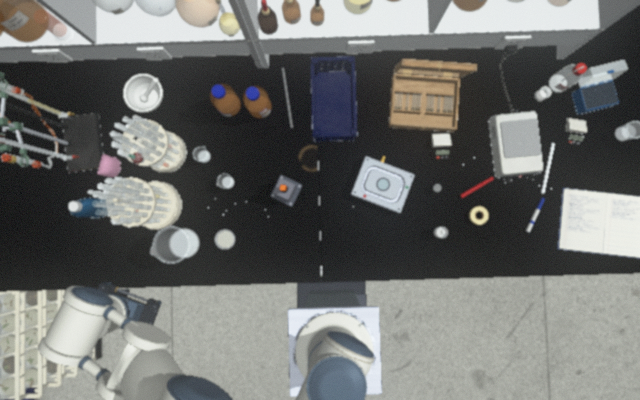

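The scene view shows the stand with its orange handle at about (281,165) and the chamber at about (373,230). In the top view they are at (285,188) and (383,184). Next I'll enlarge both.

Run:
```python
import cv2,numpy as np
s=cv2.imread("pics/scene0.png");t=cv2.imread("pics/top0.png")
a=cv2.resize(s[190:270,325:425],None,fx=4,fy=4,interpolation=cv2.INTER_CUBIC)
b=cv2.resize(t[145:225,340:440],None,fx=4,fy=4,interpolation=cv2.INTER_CUBIC)
c=cv2.resize(s[145:209,250:330],(400,280) and (350,280),interpolation=cv2.INTER_CUBIC)
d=cv2.resize(t[158:222,250:330],(350,280),interpolation=cv2.INTER_CUBIC)
o=np.zeros((600,800,3),np.uint8);o[:320,:400]=a;o[:320,400:]=b;o[320:,:350]=c;o[320:,400:750]=d
cv2.imwrite("pics/crop0.png",o)
```

```text
(no output)
```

View pics/crop0.png

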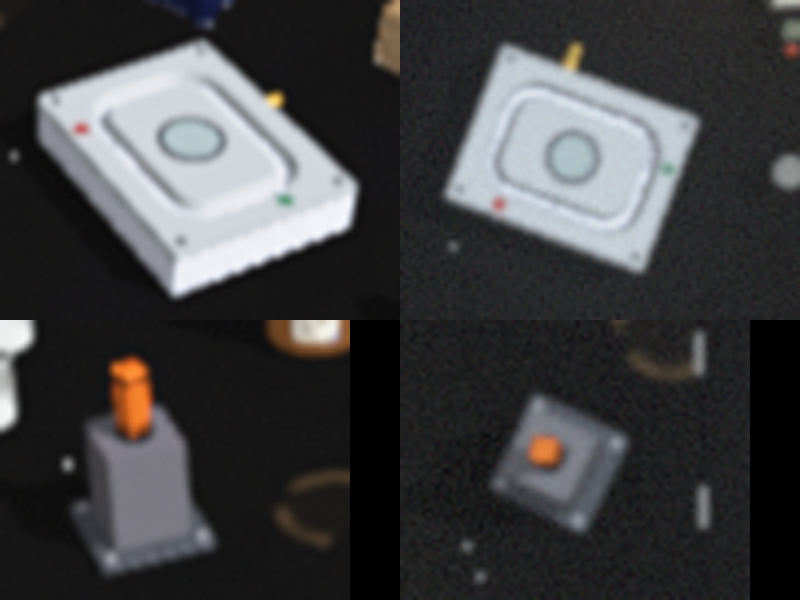

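```bash
cat > h.py <<'E'
import cv2,numpy as np
from rig import arm
CAL={n:arm.get_calibration(n) for n in("scene","top")}
def ray(n,p):
    K=CAL[n]["intrinsics"];T=np.array(CAL[n]["cam_to_world"])
    return T[:3,3],T[:3,:3]@np.linalg.solve(K,[p[0],p[1],1])
def onplane(n,p,z):
    o,d=ray(n,p);return o+d*(z-o[2])/d[2]
def tri(pa,pb):
    A=[];b=[]
    for n,p in(("scene",pa),("top",pb)):
        o,d=ray(n,p);d=d/np.linalg.norm(d);M=np.eye(3)-np.outer(d,d);A.append(M);b.append(M@o)
    x=np.linalg.lstsq(np.vstack(A),np.hstack(b),rcond=None)[0]
    return x,[np.linalg.norm(M@x-q)for M,q in zip(A,b)]
def big(img,box,f=8):
    x0,y0,x1,y1=box
    return cv2.resize(img[y0:y1,x0:x1],None,fx=f,fy=f,interpolation=cv2.INTER_CUBIC)
def back(pts,box,f=8):
    return (np.asarray(pts,float)+.5)/f-.5+np.array(box[:2])
def largest(m):
    cs,_=cv2.findContours(m.astype(np.uint8),cv2.RETR_EXTERNAL,cv2.CHAIN_APPROX_NONE)
    return max(cs,key=cv2.contourArea)
def cen(c):
    M=cv2.moments(c);return np.array([M["m10"],M["m01"]])/M["m00"]
E
python3 - <<'E'
from h import *
S={"scene":cv2.imread("pics/scene0.png"),"top":cv2.imread("pics/top0.png")}
B={"scene":(325,190,425,270),"top":(340,145,440,225)}
for n in S:
    I=big(S[n],B[n]);hsv=cv2.cvtColor(I,cv2.COLOR_BGR2HSV)
    H,Sa,V=[hsv[...,i].astype(int) for i in range(3)]
    m=(V>110)&(Sa<90)
    m=cv2.morphologyEx(m.astype(np.uint8),cv2.MORPH_OPEN,np.ones((33,33)))
    c=largest(m);hull=cv2.convexHull(c)
    for e in range(8,60,2):
        q=cv2.approxPolyDP(hull,e,True)[:,0]
        if len(q)<=(4 if n=="top" else 6):break
    W=np.array([onplane(n,p,.04)[:2] for p in back(q,B[n])]);print(n,"quad/hex",W.round(4).tolist())
    if n=="top":
        r=cv2.minAreaRect(np.array([onplane(n,p,.04)[:2]*1000 for p in back(c[:,0],B[n])],np.float32));print("rect",r)
    inner=cv2.erode(cv2.drawContours(np.zeros_like(m),[c],-1,1,-1),np.ones((25,25)))>0
    for k,mm in dict(win=(H>75)&(H<110)&(Sa>22)&(V>120),red=((H<8)|(H>172))&(Sa>80),green=(H>55)&(H<85)&(Sa>60)).items():
        mm=cv2.morphologyEx((mm&inner).astype(np.uint8),cv2.MORPH_OPEN,np.ones((5,5)))
        cc=largest(mm);p=back(cen(cv2.convexHull(cc)),B[n]);print(n,k,p.round(2),cv2.contourArea(cc),onplane(n,p,.04).round(4))
b2={"scene":(255,145,310,209),"top":(255,162,315,220)};P={}
for n in S:
    I=big(S[n],b2[n]);hsv=cv2.cvtColor(I,cv2.COLOR_BGR2HSV);H,Sa,V=[hsv[...,i].astype(int) for i in range(3)]
    o=largest((H<25)&(Sa>120)&(V>100));print(n,"orange",back(cen(o),b2[n]).round(2),cv2.boundingRect(o),back(o[:,0].min(0),b2[n]),back(o[:,0].max(0),b2[n]))
    P[n]=back(cen(o),b2[n])
    if n=="top":
        print("handle top",onplane(n,P[n],.135),"rect",cv2.minAreaRect(np.array([onplane(n,p,.135)[:2]*1000 for p in back(o[:,0],b2[n])],np.float32)))
        m=cv2.morphologyEx(((V>48)).astype(np.uint8),cv2.MORPH_OPEN,np.ones((25,25)))
        c=largest(m);print("foot rect",cv2.minAreaRect(np.array([onplane(n,p,.008)[:2]*1000 for p in back(c[:,0],b2[n])],np.float32)))
E
```

```text
scene quad/hex [[0.6745, -0.1334], [0.6088, -0.2914], [0.5582, -0.3113], [0.4454, -0.2583], [0.5091, -0.1091], [0.5487, -0.0761]]
scene win [372.46 224.41] 8398.0 [ 0.5754 -0.1861  0.04  ]
scene red [344.87 221.76] 231.0 [ 0.537 -0.121  0.04 ]
scene green [395.89 239.55] 231.5 [ 0.5628 -0.2677  0.04  ]
top quad/hex [[0.6751, -0.1277], [0.6097, -0.2935], [0.4795, -0.244], [0.5448, -0.0771]]
rect ((577.9172973632812, -185.8679656982422), (185.8268280029297, 147.6751708984375), 67.16722106933594)
top win [382.48 184.  ] 9827.5 [ 0.5774 -0.1851  0.04  ]Traceback (most recent call last):
  File "<stdin>", line 19, in <module>
  File "h.py", line 22, in largest
    return max(cs,key=cv2.contourArea)
ValueError: max() iterable argument is empty
```

Run:
```python
from h import *
from rig import arm
S={n:np.mean([arm.snapshot(n)[:,:,::-1].astype(float) for _ in range(6)],0).astype(np.float32) for n in("scene","top")}
np.savez("avg.npz",**S)
S={n:np.clip(v,0,255).astype(np.uint8) for n,v in S.items()}
B={"scene":(325,190,425,270),"top":(340,145,440,225)}
n="top";I=big(S[n],B[n]);g=cv2.cvtColor(I,cv2.COLOR_BGR2GRAY)
m=cv2.morphologyEx((g>105).astype(np.uint8),cv2.MORPH_OPEN,np.ones((33,33)))
c=largest(m);pts=np.array([onplane(n,p,.04)[:2] for p in back(c[:,0],B[n])])
def yaw(v): 
    a=np.degrees(np.arctan2(v[1],v[0]));return (a+45)%90-45
R=lambda d:np.array([[np.cos(np.radians(d)),-np.sin(np.radians(d))],[np.sin(np.radians(d)),np.cos(np.radians(d))]])
ctr=np.array(cv2.minAreaRect((pts*1000).astype(np.float32))[0])/1000
L=(pts-ctr)@R(-21.7)
hx,hy=.0735,.0925
mid=[]
for ax,h,s in((0,hx,1),(0,hx,-1),(1,hy,1),(1,hy,-1)):
    o=1-ax;k=(abs(L[:,ax]*s-h)<.012)&(abs(L[:,o])<(hy if ax==0 else hx)-.02)
    f=cv2.fitLine(pts[k].astype(np.float32),cv2.DIST_HUBER,0,1e-4,1e-4).ravel();print(ax,s,k.sum(),"yaw",yaw(f[:2]).round(2),"off",(L[k,ax].mean()).round(4))
    mid.append(L[k,ax].mean())
print("ctr",ctr+R(-21.7)@np.array([sum(mid[:2])/2,sum(mid[2:])/2]))
Y={}
for n in S:
    I=big(S[n],B[n]);hsv=cv2.cvtColor(I,cv2.COLOR_BGR2HSV);H,Sa,V=[hsv[...,i].astype(int) for i in range(3)]
    for k,mm in dict(red=((H<8)|(H>172))&(Sa>60)&(V>100),green=(H>50)&(H<85)&(Sa>35)&(V>80),win=(H>80)&(H<112)&(Sa>25)&(V>120)).items():
        cs,_=cv2.findContours(cv2.morphologyEx(mm.astype(np.uint8),cv2.MORPH_OPEN,np.ones((7,7))),0,1)
        for cc in sorted(cs,key=cv2.contourArea)[-2:]:
            p=back(cen(cc),B[n]);print(n,k,p.round(2),cv2.contourArea(cc),onplane(n,p,.04)[:2].round(4))
b2={"scene":(255,145,310,209),"top":(255,162,315,220)};P={}
for n in S:
    I=big(S[n],b2[n]);hsv=cv2.cvtColor(I,cv2.COLOR_BGR2HSV);H,Sa,V=[hsv[...,i].astype(int) for i in range(3)]
    o=largest((H<25)&(Sa>120)&(V>90));p=back(cen(o),b2[n]);r=cv2.boundingRect(o)
    print(n,"orange",p.round(2),[x/8 for x in r])
    for z in(.112,.138):print(z,onplane(n,p,z).round(4))
    if n=="top":
        print("handle rect",cv2.minAreaRect(np.array([onplane(n,p,.135)[:2]*1000 for p in back(o[:,0],b2[n])],np.float32)))
        c=largest(cv2.morphologyEx((V>50).astype(np.uint8),cv2.MORPH_OPEN,np.ones((25,25))));print("foot",cv2.minAreaRect(np.array([onplane(n,p,.008)[:2]*1000 for p in back(c[:,0],b2[n])],np.float32)))
    else: hs=p
o=np.hstack([cv2.resize(big(S["scene"],(265,150,300,205),12),(400,600)),cv2.resize(big(S["top"],(265,165,310,215),12),(400,600))]);cv2.imwrite("pics/stand.png",o)
```

```text
0 1 327 yaw -22.7 off 0.0701
0 -1 315 yaw -22.79 off -0.0756
1 1 230 yaw -22.76 off 0.0922
1 -1 231 yaw -22.6 off -0.0921
ctr [ 0.57760476 -0.18569413]
scene red [344.87 221.73] 357.0 [ 0.5371 -0.121 ]
scene green [395.92 239.56] 556.5 [ 0.5628 -0.2677]
scene win [372.39 224.4 ] 7644.5 [ 0.5753 -0.1859]
top red [364.25 195.62] 246.5 [ 0.539  -0.1208]
top red [437.61 156.85] 500.5 [ 0.6663 -0.3795]
top green [406.43 186.83] 407.0 [ 0.5652 -0.2675]
top win [406.42 186.82] 891.5 [ 0.5653 -0.2675]
top win [382.67 183.96] 8333.0 [ 0.5776 -0.1858]
scene orange [279.72 161.95] [20.125, 8.375, 10.0, 18.875]
0.112 [0.5694 0.1548 0.112 ]
0.138 [0.5398 0.1233 0.138 ]
top orange [282.79 187.68] [24.625, 22.75, 7.375, 6.875]
0.112 [0.5683 0.1532 0.112 ]
0.138 [0.566  0.1508 0.138 ]
handle rect ((566.3159790039062, 150.89413452148438), (23.484275817871094, 21.611270904541016), 74.29007720947266)
foot ((568.4375, 152.27847290039062), (92.5035400390625, 92.03726959228516), 62.25371170043945)
```

View pics/stand.png

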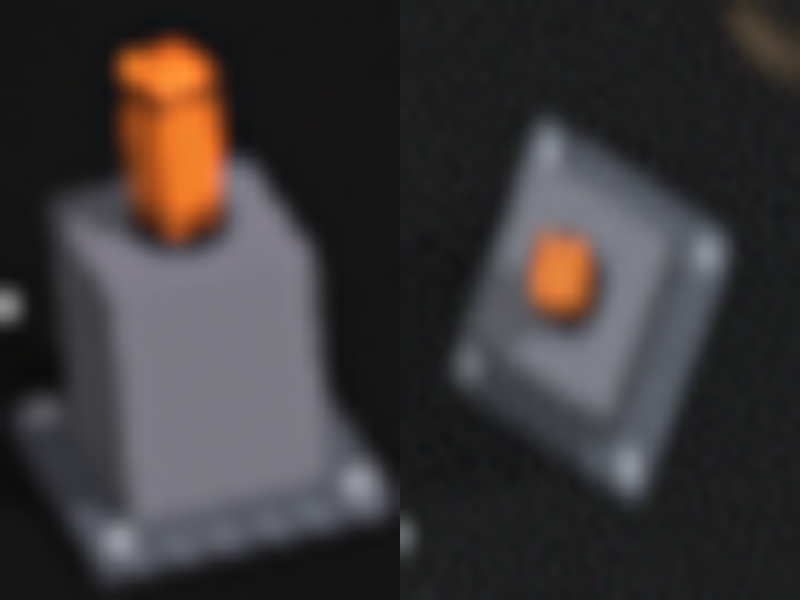

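Averaged fits put the chamber at about (0.5765,-0.186) with yaw -22.7°, and the stand at about (0.568,0.152). The crop shows the handle's top-face corners in scene at about (275.1,156.4), (279.4,159.2), (284.7,157.3) and (280.3,153.2). Next: find the handle yaw, then check reach.

```bash
cat >> h.py <<'E'
def Rt(a):
    a=np.radians(a);return np.array([[-np.cos(a),np.sin(a),0],[np.sin(a),np.cos(a),0],[0,0,-1.]])
E
python3 - <<'E'
from h import *
q=[(275.1,156.4),(279.4,159.2),(284.7,157.3),(280.3,153.2)]
W=np.array([onplane("scene",p,.138)[:2] for p in q]);print(W.round(4),W.mean(0))
for i in range(4):
    d=W[(i+1)%4]-W[i];print(np.linalg.norm(d).round(4),((np.degrees(np.arctan2(d[1],d[0]))+45)%90-45).round(1))
S=np.load("avg.npz")["top"];S=np.clip(S,0,255).astype(np.uint8);b=(255,162,315,220)
V=cv2.cvtColor(big(S,b),cv2.COLOR_BGR2HSV)[...,2]
c=largest(cv2.morphologyEx((V>50).astype(np.uint8),cv2.MORPH_OPEN,np.ones((25,25))))
P=np.array([onplane("top",p,.008)[:2] for p in back(c[:,0],b)]);ctr=np.array([.5684,.1523])
t=np.radians(-27.);R=np.array([[np.cos(t),-np.sin(t)],[np.sin(t),np.cos(t)]]);L=(P-ctr)@R
for ax in(0,1):
  for s in(1,-1):
    k=(abs(L[:,ax]*s-.046)<.01)&(abs(L[:,1-ax])<.03)
    f=cv2.fitLine(P[k].astype(np.float32),cv2.DIST_HUBER,0,1e-4,1e-4).ravel();print(ax,s,k.sum(),((np.degrees(np.arctan2(f[1],f[0]))+45)%90-45).round(2),L[k,ax].mean().round(4))
for a in(0,22,27,32):
  print(a,[None if (j:=arm.solve_ik([x,y,z],Rt(a))) is None else np.round(j,0).tolist() for x,y,z in((.567,.152,.094),(.567,.152,.22),(.65,-.1,.116),(.50,-.25,.116))])
E
```

```text
[[0.5541 0.1567]
 [0.5505 0.1351]
 [0.5683 0.1304]
 [0.5775 0.1578]] [0.56257243 0.14500607]
0.0219 -9.5
0.0184 -14.7
0.0289 -18.6
0.0235 2.8
0 1 123 -27.3 0.0453
0 -1 120 -29.55 -0.0439
1 1 123 -25.81 0.0443
1 -1 122 -27.93 -0.0459
0 [[9.0, 33.0, 90.0, -0.0, 57.0, -81.0], [9.0, 25.0, 82.0, -0.0, 73.0, -81.0], [-14.0, 36.0, 78.0, -0.0, 65.0, -104.0], [-33.0, 30.0, 93.0, -0.0, 57.0, -123.0]]
22 [[9.0, 33.0, 90.0, -0.0, 57.0, -59.0], [9.0, 25.0, 82.0, -0.0, 73.0, -59.0], [-14.0, 36.0, 78.0, -0.0, 65.0, -82.0], [-33.0, 30.0, 93.0, -0.0, 57.0, -101.0]]
27 [[9.0, 33.0, 90.0, -0.0, 57.0, -54.0], [9.0, 25.0, 82.0, -0.0, 73.0, -54.0], [-14.0, 36.0, 78.0, -0.0, 65.0, -77.0], [-33.0, 30.0, 93.0, -0.0, 57.0, -96.0]]
32 [[9.0, 33.0, 90.0, -0.0, 57.0, -49.0], [9.0, 25.0, 82.0, -0.0, 73.0, -49.0], [-14.0, 36.0, 78.0, -0.0, 65.0, -72.0], [-33.0, 30.0, 93.0, -0.0, 57.0, -91.0]]
```

Run:
```python
from h import *
a=12.;R=Rt(a)
arm.move_to([.18,.43,.30],arm.current_tool_rot())
arm.move_to([.44,.117,.28],R)
arm.move_to([.5657,.151,.17],R)
print(arm.current_t(),arm.current_ee_pos(),arm.current_force())
im=arm.snapshot("scene");cv2.imwrite("pics/pre.png",cv2.resize(im[60:220,200:360],None,fx=3.75,fy=3.75,interpolation=cv2.INTER_CUBIC)[:,:,::-1])
```

```text
3.675 [0.56496954 0.15137744 0.17058748] [-0.67504422  0.34752194  0.70579605]
```

View pics/pre.png

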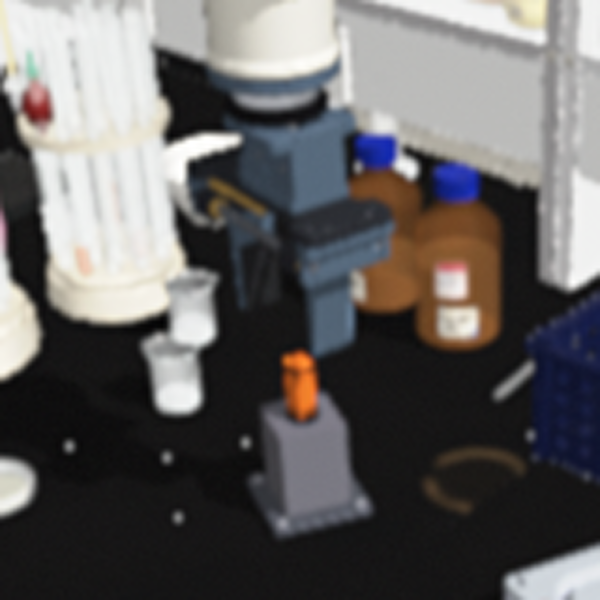

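The fingers straddle the handle: their tips are at about (257,305) and (333,350) in the crop, and the handle is at (300,385). I'll descend and grip.

Run:
```python
from h import *
arm.move_l([.5657,.151,.0945],Rt(12),feed=.08)
print(arm.current_force(),arm.current_ee_pos())
arm.grip(.0);arm.sleep(.3)
print("w",arm.current_width(),arm.current_force(),arm.current_torque(),arm.current_ee_pos(),arm.current_t())
im=arm.snapshot("scene");a=cv2.resize(im[120:210,240:330],(400,400),interpolation=cv2.INTER_CUBIC)
im=arm.snapshot("top")
arm.move_l([.5657,.151,.1145],feed=.05);arm.sleep(.2)
print("lift",arm.current_width(),arm.current_force(),arm.current_ee_pos())
im=arm.snapshot("scene");b=cv2.resize(im[120:210,240:330],(400,400),interpolation=cv2.INTER_CUBIC)
cv2.imwrite("pics/grip.png",np.hstack([a,b])[:,:,::-1])
```

```text
[0.43455748 0.36526878 0.29706181] [0.56603388 0.15105111 0.09498183]
w 0.017821689382712762 [ 0.00277647  0.30328091 -0.2549984 ] [ 0.06881188 -0.06332504 -0.00243627] [0.56572178 0.15100213 0.09450888] 6.225
lift 0.0181191975998724 [-0.16700252  0.17685519 -0.94732564] [0.56552566 0.15095254 0.11423383]
```

View pics/grip.png

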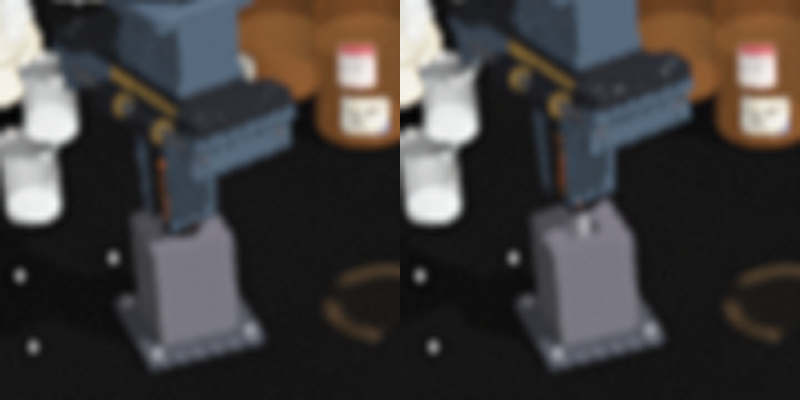

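The left crop shows the fingers closed on the handle. The right one shows the flange lifted, with the steel shaft visible at (583,225) below it. The width is 17.8 mm and the weight about 0.8 N. Next I'll measure the ball against dark background, in the same camera that sees the chamber.

Run:
```python
from h import *
R=Rt(12)
arm.move_l([.5657,.151,.19],feed=.12)
arm.move_l([.55,-.02,.15],feed=.2);arm.sleep(.3)
t=arm.current_ee_pos();print(t,arm.current_force(),arm.current_t())
A=np.mean([arm.snapshot("scene")[:,:,::-1].astype(float) for _ in range(6)],0).astype(np.uint8)
p=np.array([t[0],t[1],t[2]-.0815]);T=np.array(CAL["scene"]["cam_to_world"]);c=np.linalg.inv(T)@[*p,1];u=CAL["scene"]["intrinsics"]@c[:3];u=u[:2]/u[2];print("pred ball px",u)
x,y=map(int,u);np.savez("ball.npz",A=A,t=t,u=u);box=(x-20,y-30,x+20,y+10)
I=cv2.resize(A[y-30:y+10,x-20:x+20],(600,600),interpolation=cv2.INTER_CUBIC);print(box)
cv2.imwrite("pics/ball.png",I)
g=cv2.cvtColor(A,cv2.COLOR_BGR2GRAY).astype(int)
print(g[y-14:y+6,x-8:x+9])
```

```text
[ 0.55012029 -0.01945257  0.15012949] [ 0.31542662 -0.083345   -0.25981892] 9.2417
pred ball px [319.54064319 197.47685906]
(299, 167, 339, 207)
[[ 20  21  21  22  29  38  59  97 141 162 142  82  36  27  27  27  26]
 [ 20  20  20  23  27  33  52  94 140 163 142  80  31  22  24  25  25]
 [ 20  20  21  22  24  27  45  90 139 164 145  83  32  22  24  24  25]
 [ 20  22  25  27  27  26  43  88 139 165 147  85  32  22  24  25  25]
 [ 22  27  35  39  36  31  41  85 138 164 143  82  31  22  24  25  25]
 [ 23  32  44  51  47  36  39  80 135 159 134  74  30  23  24  25  25]
 [ 22  32  47  59  58  45  38  73 130 152 120  62  27  22  24  25  25]
 [ 22  30  45  59  62  51  40  68 124 145 104  47  24  23  24  25  25]
 [ 20  25  38  52  59  54  45  63 115 140  96  40  22  23  24  24  25]
 [ 20  22  28  40  49  52  48  59 110 141  98  41  26  26  27  25  26]
 [ 20  20  23  29  37  43  45  59 112 148 106  50  37  35  32  28  26]
 [ 20  20  20  22  26  31  35  55 116 156 115  61  52  49  41  31  26]
 [ 20  20  19  20  21  22  25  47 115 156 115  61  55  54  44  30  24]
 [ 20  21  21  20  21  19  19  42 113 157 113  52  44  45  36  26  21]
 [ 20  21  21  21  21  19  19  44 116 159 112  44  30  31  26  21  20]
 [ 20  20  21  21  21  20  20  43 106 143 100  38  20  21  21  21  21]
 [ 20  21  21  21  21  21  20  33  72  97  68  28  18  20  21  21  21]
 [ 21  21  21  22  21  21  20  23  37  47  34  21  19  21  20  21  21]
 [ 21  21  21  21  21  21  21  19  21  23  20  20  20  21  21  21  21]
 [ 21  21  22  21  21  21  21  20  20  20  19  20  21  21  21  21  21]]
```

View pics/ball.png

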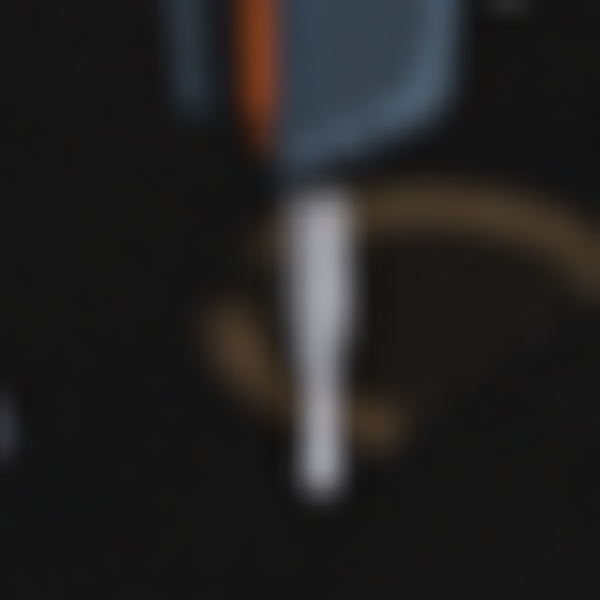

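The shaft and ball show clearly. The ball's centre is at about (320.0,197.9), against a predicted (319.5,197.5), so the offset is about 1 mm per axis. Using that shared-camera offset, I'll descend into the groove start with force feedback.

```bash
cat >> h.py <<'E'
YAW=np.radians(-22.7);C=np.array([.5754,-.1858])
RC=np.array([[np.cos(YAW),-np.sin(YAW)],[np.sin(YAW),np.cos(YAW)]])
t0=np.array([0.55012029,-0.01945257,0.15012949])
D=onplane("scene",(320.0,197.9),t0[2]-.0815)[:2]-t0[:2]   # ball minus TCP, as the scene camera sees it
def path(s):
    "local groove point, s measured from y=+40 on the -x side"
    if s<0: a=-s/25;return np.array([-.02-.025*np.cos(a*1000),.04+.025*np.sin(a*1000)])
    if s<.08: return np.array([-.045,.04-s])
    s-=.08;q=.025*np.pi/2
    if s<q: a=s/.025;return np.array([-.02-.025*np.cos(a),-.04-.025*np.sin(a)])
    return np.array([-.02+s-q,-.065])
def tcp(l): return C+RC@l-D
E
python3 - <<'E'
from h import *
print("D",D)
l=path(-.0044);p=tcp(l);print(l,p)
arm.move_l([*p,.16],feed=.2)
arm.move_l([*p,.1305],feed=.06);arm.sleep(.4)
f0=np.mean([arm.current_force() for _ in range(5)],0);print("tare",f0,arm.current_ee_pos())
z=.1265
while z>.1135:
    arm.move_l([*p,z],feed=.03);arm.sleep(.08);f=arm.current_force()-f0
    print(round(z,4),(RC.T@f[:2]).round(2),f[2].round(2),arm.current_ee_pos().round(4))
    if abs(f[2])>1 or np.hypot(*f[:2])>1.5: break
    z-=.001
np.save("f0.npy",f0)
print(arm.current_t());im=arm.snapshot("scene")
cv2.imwrite("pics/touch.png",cv2.resize(im[180:280,310:435],(750,600),interpolation=cv2.INTER_CUBIC)[:,:,::-1])
E
```

```text
D [-0.00074386 -0.00233868]
[-0.0446138   0.04437732] [ 0.55211141 -0.12530481]
tare [ 0.03489911 -0.31061319 -1.35655135] [ 0.55219205 -0.12533181  0.13067312]
0.1265 [0.44 0.21] 1.78 [ 0.5521 -0.1253  0.1264]
11.625
```

View pics/touch.png

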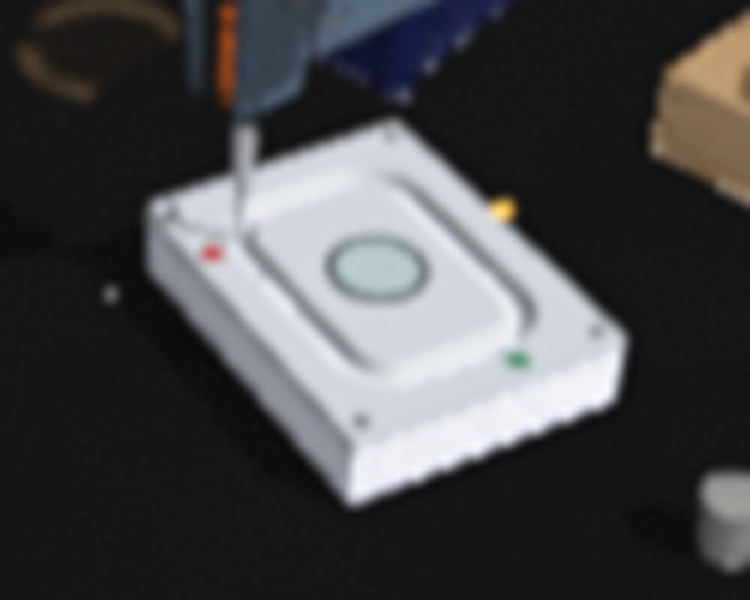

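The ball hangs at (240,235) in the crop, over the groove beside the red dot at (212,253). The force "hit" was a motion transient, because the ball was still above the top face. I'll continue with settled readings.

```bash
cat >> h.py <<'E'
def force(n=6,settle=.15):
    arm.sleep(settle);F=[]
    for _ in range(n): F.append(arm.current_force());arm.sleep(.02)
    return np.mean(F,0),np.std(F,0)
E
python3 - <<'E'
from h import *
p=tcp(path(-.0044))
f0,s=force(8,.2);print("tare",f0,s);np.save("f0.npy",f0)
for z in np.arange(.1245,.1130,-.0015):
    arm.move_l([*p,z],feed=.02);f,s=force();f=f-f0
    print(round(z,4),(RC.T@f[:2]).round(2),f[2].round(2),s.round(2),arm.current_ee_pos().round(4))
    if abs(f[2])>1.2 or np.hypot(*f[:2])>2: break
print(arm.current_t())
E
```

```text
tare [ 0.02151889 -0.36699238 -0.55324978] [0.33453945 0.47336782 0.64409431]
0.1245 [-0.2  0.1] 0.03 [0.41 0.31 0.27] [ 0.5521 -0.1253  0.1245]
0.123 [-0.31  0.46] -0.41 [0.45 0.31 0.46] [ 0.5522 -0.1253  0.123 ]
0.1215 [-0.06  0.25] -0.17 [0.33 0.27 0.28] [ 0.5521 -0.1253  0.1215]
0.12 [-0.02  0.26] 0.16 [0.5 0.7 0.4] [ 0.5521 -0.1253  0.12  ]
0.1185 [-0.37  0.31] -0.23 [0.54 0.44 0.19] [ 0.5521 -0.1253  0.1185]
0.117 [0.19 0.25] -0.08 [0.31 0.45 0.61] [ 0.5521 -0.1253  0.117 ]
0.1155 [-0.97  0.25] 5.92 [0.33 0.58 0.38] [ 0.5523 -0.1254  0.1158]
15.5083
```

Floor contact came between 0.1170 and 0.1155, where 0.1165 was expected, so the ball is down in the groove. Next I'll feel the walls sideways at a light height.

Run:
```python
from h import *
f0=np.load("f0.npy");l=np.array([-.045,.036])
arm.move_l([*tcp(path(-.0044)),.1168],feed=.02)
arm.move_l([*tcp(l),.1168],feed=.025)
for dx in(0,.0008,.0016,.0024,0,-.0008,-.0016,-.0024,0):
    arm.move_l([*tcp(l+[dx,0]),.1168],feed=.02);f,s=force(8,.1);f=f-f0
    print(dx,(RC.T@f[:2]).round(2),f[2].round(2))
print(arm.current_t())
```

```text
0 [-0.43  0.59] -0.01
0.0008 [0.12 0.56] -0.21
0.0016 [-0.33  0.3 ] -0.23
0.0024 [-0.1   0.28] -0.04
0 [-0.47  0.37] -0.11
-0.0008 [-0.32  0.46] -0.15
-0.0016 [0.03 0.38] 0.06
-0.0024 [0.5  0.36] -0.06
0 [-0.15  0.36] -0.13
20.625
```

The groove is free from about -2 mm to beyond +2.4 mm sideways (±2 mm in theory), so the centre line is right to about 0.3 mm. Next is the trace, with light force-regulated contact.

Run:
```python
from h import *
f0=np.load("f0.npy");off=np.array([.0002,0.]);z=.1168
g=lambda s:[*tcp(path(s)+off),z]
arm.move_l(g(-.005),feed=.02)
for _ in range(5):
    f,_s=force(8,.1)
    fz=(f-f0)[2]
    if fz>.7: break
    z-=.0002;arm.move_l(g(-.005),feed=.02)
print("start z",z,fz,arm.current_t())
S=[-.005,0,.016,.032,.048,.064,.08]+list(.08+np.linspace(0,.03927,7)[1:])+[.1335,.1475,.1612]
for i,s in enumerate(S[1:]):
    arm.move_l(g(s),feed=.0235);f,_s=force(4,0);f=f-f0;fl=RC.T@f[:2]
    e=(path(s+1e-4)-path(s-1e-4));e/=np.linalg.norm(e);n=np.array([-e[1],e[0]]);fn=fl@n
    print(round(s,3),"t",round(arm.current_t(),2),"fl",fl.round(2),"fn",fn.round(2),"fz",f[2].round(2),"z",round(z,4),(arm.current_ee_pos()[:2]-g(s)[:2]).round(4))
    if f[2]<.5: z-=.00015
    elif f[2]>2.2: z+=.00015*min(3,f[2]/2.2)
    if abs(fn)>1.2: off+=.0003*np.sign(fn)*n
print(off)
im=arm.snapshot("scene")
cv2.imwrite("pics/end.png",cv2.resize(im[180:280,310:435],(750,600),interpolation=cv2.INTER_CUBIC)[:,:,::-1])
```

```text
start z 0.11599999999999998 2.533537489278332 23.3917
0 t 23.82 fl [-0.48 -1.48] fn -0.48 fz 3.28 z 0.116 [-0.0001 -0.0003]
0.016 t 24.72 fl [-0.39 -0.68] fn -0.39 fz 1.16 z 0.1162 [-0.0001 -0.0001]
0.032 t 25.62 fl [-0.43 -0.32] fn -0.43 fz 1.11 z 0.1162 [ 0. -0.]
0.048 t 26.52 fl [-0.41 -0.38] fn -0.41 fz 1.0 z 0.1162 [-0.  0.]
0.064 t 27.42 fl [-0.02  0.02] fn -0.02 fz 1.16 z 0.1162 [-0. -0.]
0.08 t 28.32 fl [0.02 0.1 ] fn 0.02 fz 1.11 z 0.1162 [ 0. -0.]
0.087 t 28.81 fl [ 0.15 -0.16] fn 0.11 fz 0.94 z 0.1162 [-0.     -0.0001]
0.093 t 29.3 fl [0.03 0.06] fn 0.06 fz 0.28 z 0.1162 [ 0.     -0.0002]
0.1 t 29.79 fl [ 0.18 -0.31] fn -0.09 fz 1.42 z 0.1161 [ 0.0002 -0.0003]
0.106 t 30.28 fl [ 0.48 -0.91] fn -0.55 fz 1.29 z 0.1161 [ 0.0002 -0.0003]
0.113 t 30.77 fl [ 0.7  -0.54] fn -0.34 fz 1.57 z 0.1161 [ 0.0003 -0.0003]
0.119 t 31.27 fl [0.36 0.24] fn 0.25 fz 1.92 z 0.1161 [ 0.0004 -0.0002]
0.134 t 32.09 fl [0.81 0.72] fn 0.72 fz 0.69 z 0.1161 [ 0.0004 -0.0002]
0.147 t 32.9 fl [0.63 0.43] fn 0.43 fz 1.48 z 0.1161 [ 0.0004 -0.0002]
0.161 t 33.7 fl [1.02 0.36] fn 0.36 fz 1.52 z 0.1161 [ 0.0004 -0.0002]
[0.0002 0.    ]
```

View pics/end.png

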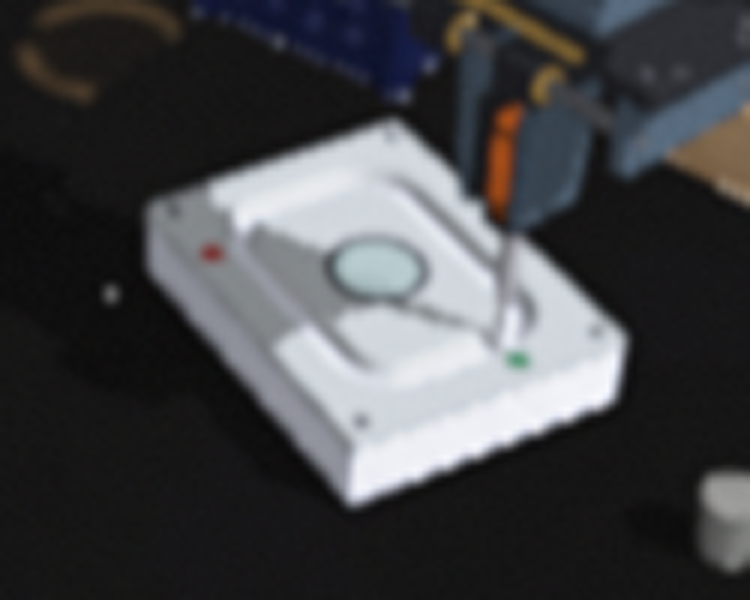

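The trace was clean: fz stayed at about 1–3 N throughout. The ball now sits at (495,342) beside the green dot at (517,358). I'll lift out and return the probe to the pose where it was gripped.

Run:
```python
from h import *
p=arm.current_ee_pos()
arm.move_l([p[0],p[1],.135],feed=.04)
arm.move_l([p[0],p[1],.19],feed=.12)
arm.move_l([.5657,.151,.19],Rt(12),feed=.2)
arm.move_l([.5657,.151,.165],feed=.06);f0,_=force(8,.2);print(f0,arm.current_ee_pos())
arm.move_l([.5657,.151,.10],feed=.05);f,_=force(6,.1);print("z.100",f-f0)
z=.0955
while z>.0925:
    arm.move_l([.5657,.151,z],feed=.02);f,_=force(5,.1);f=f-f0;print(round(z,4),f.round(2))
    if f[2]>1: break
    z-=.0004
print(arm.current_t())
```

```text
[-0.00111487 -0.02805385 -0.70540862] [0.56583241 0.15102355 0.16523201]
z.100 [0.52833412 0.11836114 0.03000481]
0.0955 [ 0.39 -0.13 -0.01]
0.0951 [-0.19  0.35  0.09]
0.0947 [0.19 0.11 0.24]
0.0943 [-1.42 -0.25  6.24]
41.5583
```

The flange met the seat at 0.0945 m, as at pick-up. I'll ease off, release, withdraw and look.

Run:
```python
from h import *
arm.move_l([.5657,.151,.0945],feed=.02);arm.sleep(.1)
arm.grip(.06);print(arm.current_force(),arm.current_width())
arm.move_l([.5657,.151,.175],feed=.08)
arm.move_to([.44,.117,.28],Rt(12));arm.sleep(.3)
print(arm.current_t())
s=arm.snapshot("scene");t=arm.snapshot("top")
b=(255,145,310,209);hsv=cv2.cvtColor(big(s[:,:,::-1].copy(),b),cv2.COLOR_BGR2HSV)
o=largest((hsv[...,0]<25)&(hsv[...,1]>120)&(hsv[...,2]>90));print(back(cen(o),b),np.array(cv2.boundingRect(o))/8)
cv2.imwrite("pics/final.png",np.vstack([np.hstack([cv2.resize(s[145:209,250:330],(400,320),interpolation=cv2.INTER_CUBIC),cv2.resize(t[150:230,240:340],(400,320),interpolation=cv2.INTER_CUBIC)]),cv2.resize(s[120:320,140:540],(800,400))[:280]])[:,:,::-1])
```

```text
[-0.50519487  0.01982419  0.54309985] 0.06013511926646416
44.8583
[280.19210353 162.13068441] [20.5    8.625  9.75  18.75 ]
```

View pics/final.png

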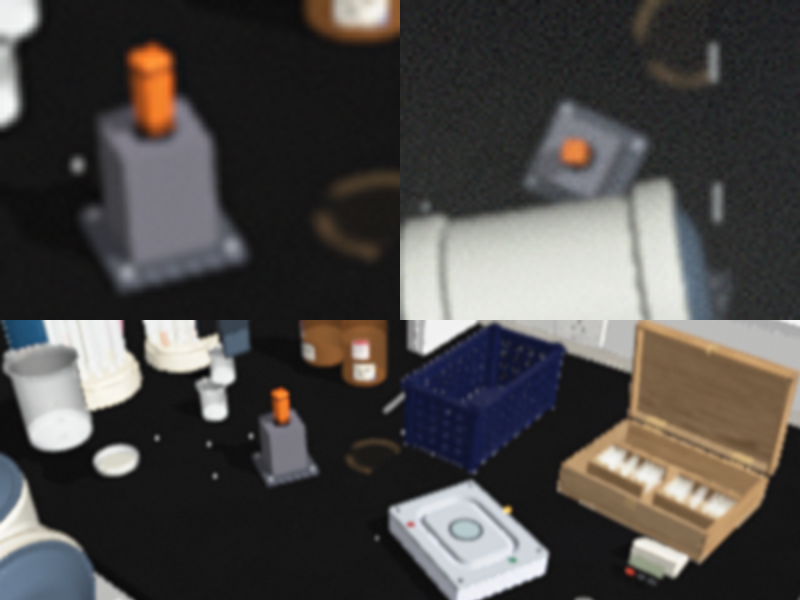

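The probe stands upright and home, with its handle at (280.2,162.1) against (279.7,162.0) at the start. The glassware in view hasn't moved. Handing in.

```bash
python3 -c "
from rig import arm
arm.sign_off();print(arm.current_t())"
```

```text
the job is handed in; nothing more can be done
the job is handed in; nothing more can be done
```

The probe is back in its stand and the job is handed in, at about 45 s of the 61 s allowed. I ran the ball along the groove from the red dot, round the one corner, to the green dot, then lifted it out and let the probe go in its stand.

**Trace:**
- It took about 10 s, averaging 1.6 cm/s. The straights ran at about 1.8 cm/s and the corner at about 1.3 cm/s, because of short pauses to read the force. That is a little slower than the 2 to 3 cm/s asked.
- The ball stayed on the groove floor. Contact force was mostly 1 to 2 N, 3.3 N at most and 0.3 N at least. Side force stayed under 1 N.
- Before the trace I touched the floor at about 6 N to find its height. I also felt sideways for the walls along the first few millimetres near the red dot.

**Return:** The flange touched its seat at the same height as at pick-up, with a brief 6 N contact that I eased off before letting go. The last picture shows the probe upright in the stand, with its handle within about half a pixel of where it started.

**Checks that disagreed:** The two cameras placed the chamber about 2 mm apart. I measured the ball and the chamber in the same camera and checked the result by touch.

**Not confirmed:** The glassware visible in the last picture looked undisturbed. The weighing bottle and the stopper were outside it, but the arm did not go near them.

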